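# Put the lid on the pressure cooker and turn the knob until the catch drops

## Task

Close the pressure cooker: lift the lid by its knob, set it gently on the pot with its two tabs between the guide ears of the pot's handles, then turn the knob clockwise until the red-ended spring catch drops into the notch of the cam. Stop as soon as you feel it lodge: do not strain the knob against the catch. Let go and leave the things round the pot where they stand.

Things in the scene. Friction and masses are not known exactly. Their poses are not given: they have to be found in the camera images.
- pot_rim (a point): Open steel pot of a small pressure cooker on a cork mat, fast on the worktop. Point: centre of the mouth, in the plane of the rim's top, 110 mm above the worktop. Inside diameter 154 mm; the rim is a flange 174 mm across and 6 mm thick. Black loop handles along this point's +x and -x reach 128 mm out. z is up.
- pot_ears (a point): Middle of the gap between the two black guide ears on the pot's +x handle, 98 mm from the pot's axis, level with the rim's top; another such pair on the -x handle. The ears rise 14 mm above the rim, with rounded tops; the gap between them is 24 mm wide.
- lid_seat (a point): Lid, loose, about 0.6 kg in all, lying right way up. Point: centre of the underside of its brim (176 mm across), 14 mm above the lid's lowest face; it meets pot_rim when seated. Below it a tapered plug (142 mm across at the bottom, 150 at the top) enters the mouth. z is up; tabs lie along +x and -x, clamps along +y and -y, the catch on the -x side.
- lid_tab (a point): The black tab on the lid's +x side (twin on -x): 16 mm wide, out to 107 mm from the axis; point: 98 mm from the axis, level with the brim's underside. Each tab drops between the ears of one pot handle and then keeps the lid from turning. The lid fits either way round.
- clamp_side (a point): Where the hook of the steel clamp hangs on the lid's +y side (twin on -y) with the knob fully open; fixed to the lid, it does not move with the clamp. Clamps reach 109 mm from the axis. With the knob open the hooks pass 3 to 10 mm outside the pot's rim and hang 2 mm above the lid's lowest face. Turning the knob draws them in under the rim, so the lid must be fully down first.
- knob_centre (a point): Grasp here: centre, half-way up, of the black round fluted knob on the lid's axis, 62 mm above lid_seat. 53 mm across, 36 mm tall; 7 mm below its foot lies the cam disc. Axes are the lid's and do not turn with the knob. Its friction (0.1 N m) keeps it in place on the lid while the lid is carried by it.
- cam_disc (a point): Centre of the flat steel cam disc (72 to 82 mm across) under the knob, turning with it; axes are the lid's. The knob starts anywhere in its open zone and turns clockwise seen from above, by 0.6 to 1.4 rad (not known), taking 0.1 to 0.25 N m; then the catch drops over 0.15 rad, pulling the knob on by 0.2 N m, and 0.03 rad later the notch's wall stops it. Over 0.6 N m strains it.
- catch_guide (a point): Black guide of the spring catch on the lid's -x side, 47 to 57 mm from the axis, its top 5 mm below the knob's foot; fixed to the lid. In it slides a steel pin with a red end, its nose pressed on the cam's edge by a 10 N spring. The red end stands 6 mm out of the guide while the nose rides on the cam and slips in by 4.6 mm, almost flush, when it drops.
- mug_1: Spotted white mug, 92x127x93 mm, origin at its foot; leave alone.
- jar_1: Honey jar with grey lid, 71 mm across, 110 mm tall, origin at its foot; leave alone.
- timer: Red tomato-shaped kitchen timer, 61 mm across, 70 mm tall, origin at its foot; leave alone.
- lemon: Lemon, 78x55x56 mm, origin at its underside; leave alone.

How it is judged:
By the outcome, as a careful person would: the job done as asked, in the order asked, and still so for the second after the job is handed in, with the robot touching nothing.
It also fails if it takes over 70 s, if anything falls off the work surface, if the arm or the gripper's body presses on something with over 40 N, if the wrist force passes 120 N, or if a joint passes its speed limit or range.

## Robot

A 7-joint arm with a two-finger parallel gripper is mounted at the origin on a cart in front of the work surface, level with it; the furniture and walls round the work are solid. World frame = base frame: x ahead of the robot, y to its left, z up, the work surface at z = 0. Lengths are in m, angles in rad, forces in N, time in s.
With the tool pointing down it reaches from about 0.4 to 0.85 m from the base axis. Payload 4.5 kg.
Tool frame: the origin (TCP) lies on the centre line of the jaws, within the pads' length; the fingertips stand 11 mm ahead of it and the grasp point (between the pads) lies 8 mm behind it; z points along the fingers, y is the line along which they close (so a half turn about z gives the same grasp; the last joint's range is limited). The gripper opens to 88 mm and grips with 3 to 60 N. Pads are 18 mm wide; open, the fingers measure 123 mm over their backs; the gripper's body (75 mm by 187 mm) begins 45 mm behind the grasp point.
Start: joints at [1.35, 0.689, -0.195, 1.565, 0.157, 0.902, -0.215], TCP at [0.158, -0.605, 0.25] pointing down, gripper open.
Joint ranges: [-3.01, 3.01], [-0.46, 2.08], [-1.47, 1.51], [0.13, 2.56], [-1, 4.14], [0.04, 2.09], [-2.66, 2.66]. Speed limits (rad/s): [2.57, 2.57, 3.14, 3.14, 3.14, 3.14, 3.14].

## Interface

Orientations are given as a unit quaternion [x, y, z, w].
In Python, from plant import * gives the robot as it stands. The module is installed in compiled form; this text tells all that it offers.
- The arm moves only by the tool send_rows, never from a script. Its argument "motion" is a list of rows, each an object of numbers: "x", "y", "z": the shift along the tool's x, y, z in cm; "rx", "ry", "rz": the turn, a rotation vector about the tool's x, y, z in rad; "jaw": the finger opening in cm, from 0 to 8.81. In form: [{"x": .., "y": .., "z": .., "rx": .., "ry": .., "rz": .., "jaw": ..}, ...]. A call has exactly 5 rows; each row shifts and turns the commanded pose from where the row before left it, along the tool's axes as they then stand; what a row does not reach is not made up. A row lasts 1/10 s, in which the tool goes at most 50 mm and 8.59 degrees, less where a joint would pass 70% of its speed; a pose out of reach is approached as far as the arm can. A call is refused whole if a number of a shift passes 5 or a number of a turn 0.15, either way. A call with a gripper value outside its range is refused whole. The fingers move at their own pace and stop on an object; "grip_force" is the grip in N (left out, the last holds). Time passes only in rows, so rows that do not move let the fingers close, or fill a call up. It gives the time, the measured TCP pose, the force, the opening and the grip force at its end, in the units of the state.
- get_state(): the state, without advancing time (a new reading comes with each control period).
- snapshot(name): name is "side" or "top" or "wrist"; returns a dict with "img" (400x640x3 uint8, red, green, blue), "vertical_fov" (degrees; the focal length in pixels is half the picture's height over the tangent of half this angle, whatever the lens; pixels are square), "cx", "cy" (the principal point, pixels), "extrinsics" (4x4, takes a point from camera to world coordinates). Camera axes: x right, y up, looking along -z (the intrinsics and any distortion apply to the point x, -y, -z); pixel columns grow to the right and rows downward; lengths in m; the calibration is good to about 2 mm. A picture is of the moment at which its call begins. There is no depth.
- finish_job(): hands the job in; it is judged then, once.
The state is a dict: "clock": time; "q": joint angles; "qd": joint speeds; "joint_torque": joint torques, N m; "tool_pos": TCP position; "eef_rot": TCP orientation; "contact_force": force on the tool from outside, world axes, zero at the start; "moment": the same for the moment, N m; "opening": opening from 0.0 (shut) to 1.0 (fully open); "finger_force": force on a finger pad.
Only numpy, scipy, OpenCV 4.12 (cv2) and the standard library are available. Lean on these libraries where they do the work, as an engineer would, in place of code of your own. Each camera call takes 0.05 s, during which the arm holds its last target. There are 200 camera calls.

## Working session

There is one attempt and no reset: what is moved stays moved. The work goes in short steps, Python scripts to look and compute and a tool call to move; the robot and the scene stay as the last step left them, time stands still between calls to the robot, and variables do not carry over. Pictures are saved under pics/ and viewed, at most 10 in all, crops included, and the job is handed in when it is done.

Besides the shell and the picture viewer there is one more tool, called after "Call:" by a JSON object that holds its "op" and its "data". send_rows: Moves the arm, as the interface text tells. Its arguments: {"type":"object","properties":{"motion":{"type":"array"},"grip_force":{"type":"number"}},"required":["motion"]}

```bash
mkdir -p pics
cat > h.py <<'E'
from plant import *
import numpy as np, cv2
from scipy.spatial.transform import Rotation as R
def f(s): return s["img"].shape[0]/2/np.tan(np.radians(s["vertical_fov"])/2)
def ray(s,u,v):
    d=np.array([(u-s["cx"])/f(s),-(v-s["cy"])/f(s),-1.]); E=np.array(s["extrinsics"])
    return E[:3,3],E[:3,:3]@d
def onz(s,u,v,z):
    o,d=ray(s,u,v); return o+d*(z-o[2])/d[2]
def px(s,p):
    E=np.array(s["extrinsics"]); c=E[:3,:3].T@(np.array(p)-E[:3,3])
    return s["cx"]-f(s)*c[0]/c[2], s["cy"]+f(s)*c[1]/c[2]
def save(s,n): cv2.imwrite("pics/"+n+".png",s["img"][:,:,::-1])
E
python3 - <<'E'
from h import *
import pickle
d={n:snapshot(n) for n in("top","side","wrist")}
pickle.dump(d,open("s0.pkl","wb"))
for n,s in d.items(): print(n,[k for k in s],s["vertical_fov"],s["cx"],s["cy"],np.round(s["extrinsics"],3).tolist())
cv2.imwrite("pics/a.png",d["top"]["img"][:,:,::-1]); cv2.imwrite("pics/b.png",d["side"]["img"][:,:,::-1])
print(get_state())
E
```

```text
top ['img', 'vertical_fov', 'cx', 'cy', 'extrinsics'] 47.25413946112569 315.0745062900744 209.4141323901544 [[0.02, 0.991, -0.134, 0.393], [-1.0, 0.019, -0.007, 0.06], [-0.004, 0.134, 0.991, 1.209], [0.0, 0.0, 0.0, 1.0]]
side ['img', 'vertical_fov', 'cx', 'cy', 'extrinsics'] 42.40257370287936 311.95711356600293 198.9161713030776 [[0.998, 0.043, -0.045, 0.487], [-0.06, 0.48, -0.875, -0.949], [-0.016, 0.876, 0.482, 0.649], [0.0, 0.0, 0.0, 1.0]]
wrist ['img', 'vertical_fov', 'cx', 'cy', 'extrinsics'] 63.41084815590922 318.2605984123271 196.75852863027123 [[0.252, 0.92, 0.299, 0.234], [-0.968, 0.24, 0.076, -0.584], [-0.002, -0.308, 0.951, 0.385], [0.0, 0.0, 0.0, 1.0]]
{'clock': 0.15, 'q': array([ 1.34980915,  0.68976862, -0.19454598,  1.566084  ,  0.15730567,
        0.90250657, -0.21512342]), 'qd': array([ 0.00046614, -0.00080915, -0.00121465, -0.00192366,  0.00031833,
       -0.00026551,  0.00158552]), 'joint_torque': array([-1.10868197e-03, -5.27867389e+01, -1.26820866e+00, -1.53586507e+01,
       -5.24611934e-02,  3.92117130e-03,  1.16469082e-04]), 'tool_pos': array([ 0.15738374, -0.60438606,  0.24911453]), 'eef_rot': array([ 9.91892537e-01,  1.27077623e-01, -1.35160590e-04, -6.74266960e-04]), 'contact_force': array([0.48194868, 0.57900812, 0.52427819]), 'moment': array([0.01731903, 0.01988393, 0.00263335]), 'finger_force': 0.0, 'opening': 1.004242651052409}
```

View pics/a.png

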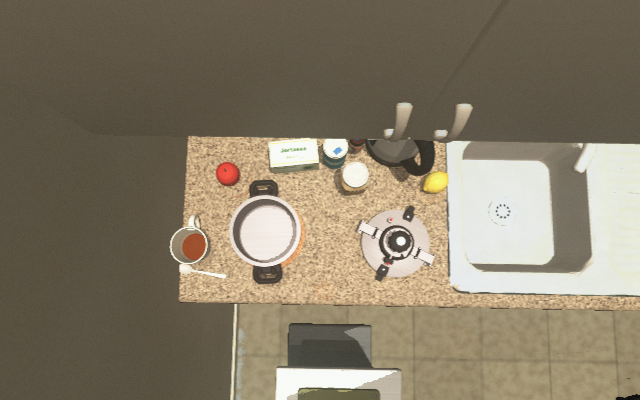

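View pics/b.png

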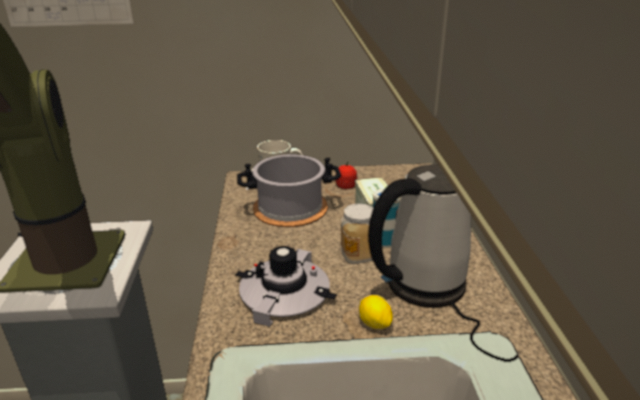

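The top view shows the pot at about (265,230) and the lid at (397,242). The jar is at (354,178), the lemon at (435,182), the timer at (227,173) and the mug at (190,245). The side view agrees, and also shows the kettle at (430,240).

Run:
```python
from h import *
import pickle
d=pickle.load(open("s0.pkl","rb")); t=d["top"]
for n,u,v,z in [("pot",265,230,.11),("earA",264,186,.115),("earB",267,272,.115),("lidbrim",396,243,.016),("knob",400,241,.094),("jar",354,172,.11),("lemon",435,182,.03),("kettlehandle",415,165,.2)]: print(n,np.round(onz(t,u,v,z),3))
c=cv2.resize(t["img"][160:300,215:450],None,fx=3.4,fy=3.4,interpolation=cv2.INTER_CUBIC)
cv2.imwrite("pics/c.png",c[:,:,::-1])
```

```text
pot [0.489 0.188 0.11 ]
earA [0.596 0.193 0.115]
earB [0.389 0.179 0.115]
lidbrim [ 0.47  -0.144  0.016]
knob [ 0.47  -0.14   0.094]
jar [ 0.636 -0.026  0.11 ]
lemon [ 0.631 -0.244  0.03 ]
kettlehandle [ 0.635 -0.156  0.2  ]
```

View pics/c.png

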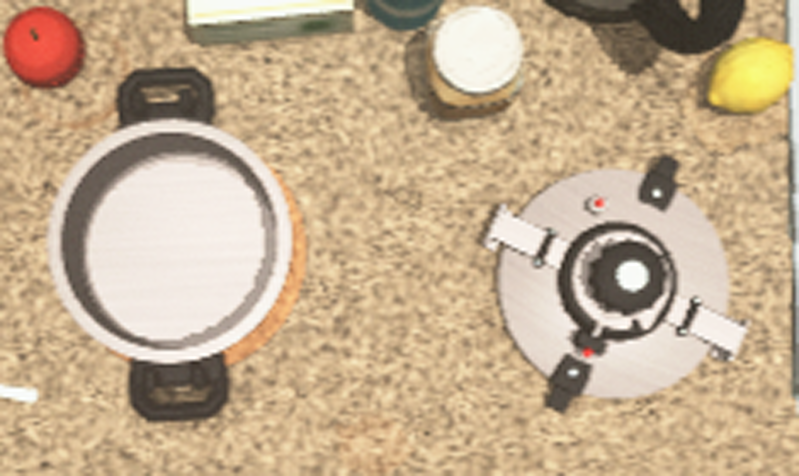

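The crop (pixel = 215+u/3.4, 160+v/3.4) shows these points:
- **Pot:** rim centre near (170,241), handles at (165,95) and (180,390).
- **Lid:** brim centre near (613,283), tabs at (662,172) and (562,398).
- **Catch:** on the lower tab side, red end at (588,350).

Run:
```python
from h import *
import pickle
d=pickle.load(open("s0.pkl","rb")); t=d["top"]
g=lambda u,v,z:onz(t,215+u/3.4,160+v/3.4,z)
a=g(662,172,.02);b=g(562,398,.02);print("lid",(a+b)/2,"yaw",np.arctan2(*(a-b)[[1,0]]),g(613,283,.016),"knobtop",g(631,275,.094))
a=g(166,72,.108);b=g(180,418,.108);print("pot",(a+b)/2,"yaw",np.arctan2(*(a-b)[[1,0]]),g(170,240,.11))
st=get_state();M=R.from_quat(st["eef_rot"]).as_matrix()
print(M.T@(np.array([.468,-.143,.25])-st["tool_pos"])*100)
```

```text
lid [ 0.46872618 -0.14102023  0.02      ] yaw -0.4165466902302911 [ 0.46968779 -0.14209807  0.016     ] knobtop [ 0.4706472  -0.14175792  0.094     ]
pot [0.48652434 0.1857005  0.108     ] yaw 0.07445134199398264 [0.48802158 0.18758438 0.11      ]
[ 41.68971119 -36.81806106  -0.04206802]
```

Call:
{"op": "send_rows", "data": {"motion": [{"x":2.8,"y":-2.45},{"x":2.8,"y":-2.45},{"x":2.8,"y":-2.45},{"x":2.8,"y":-2.45},{"x":2.8,"y":-2.45}]}}

```text
schema error: expected keys x, y, z, rx, ry, rz, jaw
```

Call:
{"op": "send_rows", "data": {"motion": [{"x":2.8,"y":-2.45},{"x":2.8,"y":-2.45},{"x":2.8,"y":-2.45},{"x":2.8,"y":-2.45},{"x":2.8,"y":-2.45}]}}

```text
schema error: expected keys x, y, z, rx, ry, rz, jaw
```

Call:
{"op": "send_rows", "data": {"motion": [{"x":2.8,"y":-2.45},{"x":2.8,"y":-2.45},{"x":2.8,"y":-2.45},{"x":2.8,"y":-2.45},{"x":2.5,"y":-2.5}]}}

```text
schema error: expected keys x, y, z, rx, ry, rz, jaw
```

Run:
```python
from h import *
import pickle
s=snapshot("wrist"); pickle.dump(s,open("s1.pkl","wb")); save(s,"d"); st=get_state()
print({k:np.round(v,3) for k,v in st.items()}, np.round(s["extrinsics"],3))
```

```text
{'clock': np.float64(0.2), 'q': array([ 1.35 ,  0.69 , -0.195,  1.566,  0.157,  0.903, -0.215]), 'qd': array([-0.001, -0.001, -0.   , -0.003, -0.001,  0.001,  0.   ]), 'joint_torque': array([ 2.0000e-03, -5.2740e+01, -1.2660e+00, -1.5344e+01, -5.2000e-02,
        5.0000e-03,  0.0000e+00]), 'tool_pos': array([ 0.157, -0.605,  0.249]), 'eef_rot': array([ 0.992,  0.127, -0.   , -0.001]), 'contact_force': array([ 0.698, -0.082, -0.188]), 'moment': array([-0.104,  0.015, -0.033]), 'finger_force': np.float64(0.0), 'opening': np.float64(1.003)} [[ 0.252  0.92   0.299  0.234]
 [-0.968  0.24   0.076 -0.584]
 [-0.002 -0.308  0.951  0.385]
 [ 0.     0.     0.     1.   ]]
```

View pics/d.png

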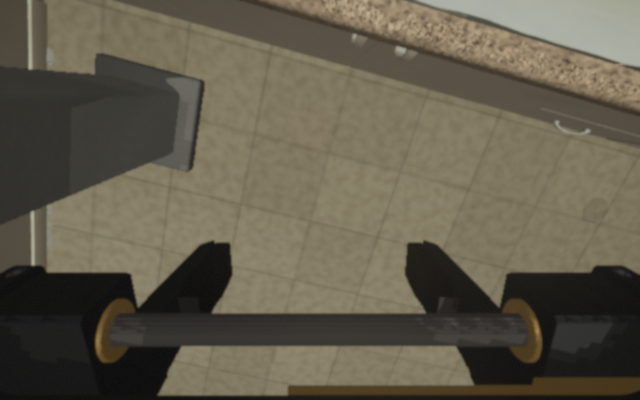

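Call:
{"op": "send_rows", "data": {"motion": [{"x":2.8,"y":-2.45,"z":0,"rx":0,"ry":0,"rz":0,"jaw":8.8},{"x":2.8,"y":-2.45,"z":0,"rx":0,"ry":0,"rz":0,"jaw":8.8},{"x":2.8,"y":-2.45,"z":0,"rx":0,"ry":0,"rz":0,"jaw":8.8},{"x":2.8,"y":-2.45,"z":0,"rx":0,"ry":0,"rz":0,"jaw":8.8},{"x":2.8,"y":-2.45,"z":0,"rx":0,"ry":0,"rz":0,"jaw":8.8}]}}

```text
clock: 0.7
tool_pos: [0.2628, -0.4497, 0.2497]
eef_rot: [0.992, 0.127, 0.0, -0.0]
contact_force: [0.2, -0.4, -0.5]
opening: 1.002
finger_force: 0.0
```

Call:
{"op": "send_rows", "data": {"motion": [{"x":2.8,"y":-2.45,"z":0,"rx":0,"ry":0,"rz":0,"jaw":8.8},{"x":2.8,"y":-2.45,"z":0,"rx":0,"ry":0,"rz":0,"jaw":8.8},{"x":2.8,"y":-2.45,"z":0,"rx":0,"ry":0,"rz":0,"jaw":8.8},{"x":2.8,"y":-2.45,"z":0,"rx":0,"ry":0,"rz":0,"jaw":8.8},{"x":2.8,"y":-2.45,"z":0,"rx":0,"ry":0,"rz":0,"jaw":8.8}]}}

```text
clock: 1.2
tool_pos: [0.3674, -0.2959, 0.2498]
eef_rot: [0.992, 0.127, 0.0, 0.0]
contact_force: [0.5, -0.1, -0.6]
opening: 0.996
finger_force: 0.0
```

Call:
{"op": "send_rows", "data": {"motion": [{"x":2.8,"y":-2.45,"z":0,"rx":0,"ry":0,"rz":0,"jaw":8.8},{"x":2.8,"y":-2.45,"z":0,"rx":0,"ry":0,"rz":0,"jaw":8.8},{"x":2.8,"y":-2.45,"z":0,"rx":0,"ry":0,"rz":0,"jaw":8.8},{"x":2.8,"y":-2.45,"z":0,"rx":0,"ry":0,"rz":0,"jaw":8.8},{"x":0,"y":0,"z":0,"rx":0,"ry":0,"rz":0,"jaw":8.8}]}}

```text
clock: 1.7
tool_pos: [0.454, -0.1686, 0.2499]
eef_rot: [0.991, 0.132, 0.002, -0.001]
contact_force: [1.2, -0.4, 0.5]
opening: 1.003
finger_force: 0.0
```

Run:
```python
from h import *
import pickle
s=snapshot("wrist"); pickle.dump(s,open("s1.pkl","wb")); save(s,"d2"); st=get_state()
print({k:np.round(v,3) for k,v in st.items() if k in("q","tool_pos","eef_rot","contact_force","moment","clock")}, np.round(s["extrinsics"],3))
```

```text
{'clock': np.float64(1.75), 'q': array([ 0.364,  0.507, -0.146,  1.983,  0.114,  0.658, -1.164]), 'tool_pos': array([ 0.452, -0.172,  0.25 ]), 'eef_rot': array([ 0.992,  0.13 ,  0.001, -0.   ]), 'contact_force': array([-1.34 , -2.233,  0.169]), 'moment': array([-0.042,  0.025,  0.009])} [[ 0.261  0.919  0.294  0.53 ]
 [-0.965  0.25   0.078 -0.147]
 [-0.002 -0.304  0.953  0.386]
 [ 0.     0.     0.     1.   ]]
```

View pics/d2.png

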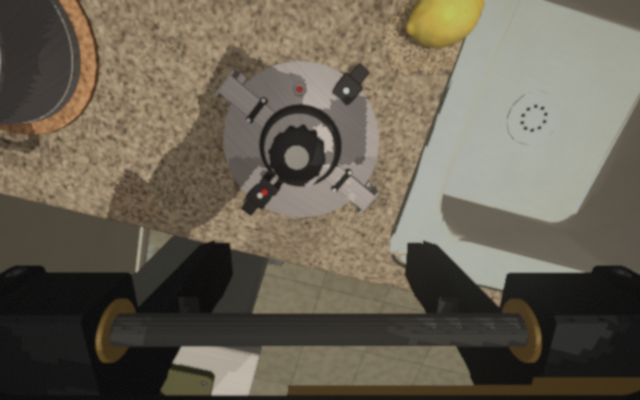

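The wrist view shows the lid. The knob top is at (297,157), the brim is centred at (301,139.5), the tabs are at (358,75) and (253,205), and the red end is at (264,193).

Run:
```python
from h import *
import pickle
s=pickle.load(open("s1.pkl","rb"))
print("knob",onz(s,297,157,.094),"brim",onz(s,301,139.5,.016))
a=onz(s,360,71,.02);b=onz(s,251,207,.02);print("lid",(a+b)/2,"yaw",np.arctan2(*(a-b)[[1,0]]))
st=get_state();M=R.from_quat(st["eef_rot"]).as_matrix()
k=.5*(onz(s,297,157,.094)+np.array([.4705,-.1418,.094]))
print(M.T@(np.append(k[:2],.13)-st["tool_pos"])*100,st["tool_pos"])
```

```text
knob [ 0.47103309 -0.14252033  0.094     ] brim [ 0.4760761  -0.14075093  0.016     ]
lid [ 0.47278238 -0.14299253  0.02      ] yaw -0.4216486105697912
[ 2.56119767 -2.34520596 11.97575417] [ 0.45194401 -0.17153119  0.24971172]
```

Call:
{"op": "send_rows", "data": {"motion": [{"x":2.55,"y":-2.35,"z":0,"rx":0,"ry":0,"rz":0,"jaw":8.8},{"x":0,"y":0,"z":1,"rx":0,"ry":0,"rz":-0.145,"jaw":8.8},{"x":0,"y":0,"z":1,"rx":0,"ry":0,"rz":-0.145,"jaw":8.8},{"x":0,"y":0,"z":1,"rx":0,"ry":0,"rz":-0.145,"jaw":8.8},{"x":0,"y":0,"z":1,"rx":0,"ry":0,"rz":-0.145,"jaw":8.8}]}}

```text
clock: 2.25
tool_pos: [0.4682, -0.1466, 0.2092]
eef_rot: [0.913, 0.407, -0.001, 0.0]
contact_force: [-1.0, -1.2, -0.7]
opening: 0.998
finger_force: 0.0
```

Call:
{"op": "send_rows", "data": {"motion": [{"x":0,"y":0,"z":1,"rx":0,"ry":0,"rz":-0.145,"jaw":8.8},{"x":0,"y":0,"z":1,"rx":0,"ry":0,"rz":-0.145,"jaw":8.8},{"x":0,"y":0,"z":1,"rx":0,"ry":0,"rz":-0.145,"jaw":8.8},{"x":0,"y":0,"z":1,"rx":0,"ry":0,"rz":-0.145,"jaw":8.8},{"x":0,"y":0,"z":1,"rx":0,"ry":0,"rz":-0.145,"jaw":8.8}]}}

```text
clock: 2.75
tool_pos: [0.4683, -0.1468, 0.1592]
eef_rot: [0.71, 0.704, -0.001, 0.0]
contact_force: [0.0, -0.4, -1.0]
opening: 0.998
finger_force: 0.0
```

Call:
{"op": "send_rows", "data": {"motion": [{"x":0,"y":0,"z":1,"rx":0,"ry":0,"rz":-0.145,"jaw":8.8},{"x":0,"y":0,"z":1,"rx":0,"ry":0,"rz":-0.145,"jaw":8.8},{"x":0,"y":0,"z":0,"rx":0,"ry":0,"rz":-0.145,"jaw":8.8},{"x":0,"y":0,"z":0,"rx":0,"ry":0,"rz":-0.145,"jaw":8.8},{"x":0,"y":0,"z":0,"rx":0,"ry":0,"rz":-0.145,"jaw":8.8}]}}

```text
clock: 3.25
tool_pos: [0.4682, -0.1468, 0.1394]
eef_rot: [0.414, 0.91, -0.001, -0.0]
contact_force: [0.2, 0.1, 0.4]
opening: 0.998
finger_force: 0.0
```

Call:
{"op": "send_rows", "data": {"motion": [{"x":0,"y":0,"z":0,"rx":0,"ry":0,"rz":-0.145,"jaw":8.8},{"x":0,"y":0,"z":0,"rx":0,"ry":0,"rz":0,"jaw":8.8},{"x":0,"y":0,"z":0,"rx":0,"ry":0,"rz":0,"jaw":8.8},{"x":0,"y":0,"z":0,"rx":0,"ry":0,"rz":0,"jaw":8.8},{"x":0,"y":0,"z":0,"rx":0,"ry":0,"rz":0,"jaw":8.8}]}}

```text
clock: 3.75
tool_pos: [0.4691, -0.1452, 0.1398]
eef_rot: [0.349, 0.937, -0.0, 0.0]
contact_force: [0.0, -0.7, -0.2]
opening: 1.001
finger_force: 0.0
```

Run:
```python
from h import *
import pickle
s=snapshot("wrist"); pickle.dump(s,open("s2.pkl","wb")); save(s,"e"); st=get_state()
print({k:np.round(v,4) for k,v in st.items() if k in("q","tool_pos","eef_rot","contact_force","moment","clock")})
M=R.from_quat(st["eef_rot"]).as_matrix()
print(M,M.T@(np.array([.4708,-.142,.072])-st["tool_pos"])*100)
```

```text
{'clock': np.float64(3.8), 'q': array([ 0.591 ,  0.7699, -0.6354,  2.0493,  0.8286,  0.5957,  0.2278]), 'tool_pos': array([ 0.4692, -0.1451,  0.1398]), 'eef_rot': array([ 3.489e-01,  9.372e-01, -2.000e-04,  1.000e-04]), 'contact_force': array([ 1.0298,  0.9907, -0.0684]), 'moment': array([-0.0172, -0.1536, -0.0143])}
[[-7.56518492e-01  6.53972300e-01  4.74457656e-05]
 [ 6.53972212e-01  7.56518424e-01 -4.69341114e-04]
 [-3.42829684e-04 -3.24037019e-04 -9.99999889e-01]] [0.07964822 0.33881711 6.77853777]
```

View pics/e.png

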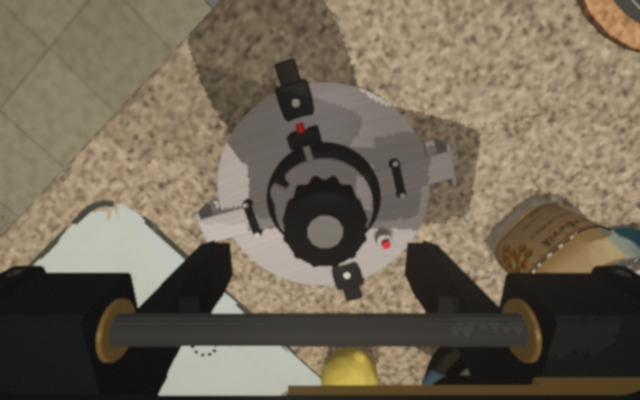

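The wrist view shows the knob top at (324,231) between the fingers and the red catch end at (300,128). The way down is clear.

Run:
```python
from h import *
import pickle
s=pickle.load(open("s2.pkl","rb")); k=onz(s,324,231,.094)
a=onz(s,288,62,.02);b=onz(s,349,298,.02);print(k,"lid",(a+b)/2,"yaw",np.arctan2(*(b-a)[[1,0]]))
st=get_state();M=R.from_quat(st["eef_rot"]).as_matrix();print(M.T@(k-st["tool_pos"])*100)
```

```text
[ 0.47074769 -0.14237143  0.094     ] lid [ 0.47005052 -0.14224877  0.02      ] yaw -0.46823864711128055
[0.05856055 0.30658379 4.5785552 ]
```

Call:
{"op": "send_rows", "data": {"motion": [{"x":0,"y":0.3,"z":1.6,"rx":0,"ry":0,"rz":0,"jaw":8.8},{"x":0,"y":0,"z":1.6,"rx":0,"ry":0,"rz":0,"jaw":8.8},{"x":0,"y":0,"z":1.6,"rx":0,"ry":0,"rz":0,"jaw":8.8},{"x":0,"y":0,"z":1.2,"rx":0,"ry":0,"rz":0,"jaw":8.8},{"x":0,"y":0,"z":0.7,"rx":0,"ry":0,"rz":0,"jaw":8.8}]}}

```text
clock: 4.3
tool_pos: [0.4709, -0.1425, 0.0719]
eef_rot: [0.348, 0.937, -0.0, -0.0]
contact_force: [0.7, -0.1, 0.8]
opening: 0.998
finger_force: 0.0
```

Call:
{"op": "send_rows", "data": {"motion": [{"x":0,"y":0,"z":0,"rx":0,"ry":0,"rz":0,"jaw":6.5},{"x":0,"y":0,"z":0,"rx":0,"ry":0,"rz":0,"jaw":5.8},{"x":0,"y":0,"z":0,"rx":0,"ry":0,"rz":0,"jaw":5.2},{"x":0,"y":0,"z":0,"rx":0,"ry":0,"rz":0,"jaw":4.5},{"x":0,"y":0,"z":0,"rx":0,"ry":0,"rz":0,"jaw":4.5}], "grip_force": 25}}

```text
clock: 4.8
tool_pos: [0.4716, -0.1425, 0.0731]
eef_rot: [0.348, 0.937, 0.0, 0.001]
contact_force: [0.9, -0.5, 1.3]
opening: 0.598
finger_force: 25.0
```

Call:
{"op": "send_rows", "data": {"motion": [{"x":0,"y":0,"z":0,"rx":0,"ry":0,"rz":0,"jaw":4.5},{"x":0,"y":0,"z":0,"rx":0,"ry":0,"rz":0,"jaw":4.5},{"x":0,"y":0,"z":0,"rx":0,"ry":0,"rz":0,"jaw":4.5},{"x":0,"y":0,"z":0,"rx":0,"ry":0,"rz":0,"jaw":4.5},{"x":0,"y":0,"z":0,"rx":0,"ry":0,"rz":0,"jaw":4.5}]}}

```text
clock: 5.3
tool_pos: [0.4716, -0.1425, 0.0731]
eef_rot: [0.348, 0.937, 0.0, 0.001]
contact_force: [0.0, 0.7, 6.2]
opening: 0.601
finger_force: 25.0
```

Call:
{"op": "send_rows", "data": {"motion": [{"x":0,"y":0,"z":-0.5,"rx":0,"ry":0,"rz":0,"jaw":4.5},{"x":0,"y":0,"z":-1,"rx":0,"ry":0,"rz":0,"jaw":4.5},{"x":0,"y":0,"z":-1.5,"rx":0,"ry":0,"rz":0,"jaw":4.5},{"x":0,"y":0,"z":-2,"rx":0,"ry":0,"rz":0,"jaw":4.5},{"x":0,"y":0,"z":-2,"rx":0,"ry":0,"rz":0,"jaw":4.5}]}}

```text
clock: 5.8
tool_pos: [0.4698, -0.1429, 0.1432]
eef_rot: [0.348, 0.937, -0.0, -0.001]
contact_force: [-0.0, -0.5, -6.9]
opening: 0.595
finger_force: 25.0
```

Call:
{"op": "send_rows", "data": {"motion": [{"x":0,"y":0,"z":-2,"rx":0,"ry":0,"rz":-0.09,"jaw":4.5},{"x":0,"y":0,"z":-2,"rx":0,"ry":0,"rz":-0.09,"jaw":4.5},{"x":0,"y":0,"z":-2,"rx":0,"ry":0,"rz":-0.1,"jaw":4.5},{"x":0,"y":0,"z":-2,"rx":0,"ry":0,"rz":-0.1,"jaw":4.5},{"x":0,"y":0,"z":-1.5,"rx":0,"ry":0,"rz":-0.09,"jaw":4.5}]}}

```text
clock: 6.3
tool_pos: [0.4698, -0.1429, 0.2387]
eef_rot: [0.119, 0.993, -0.0, -0.001]
contact_force: [0.9, 0.0, -6.8]
opening: 0.595
finger_force: 25.0
```

Call:
{"op": "send_rows", "data": {"motion": [{"x":0,"y":0,"z":0,"rx":0,"ry":0,"rz":0,"jaw":4.5},{"x":0,"y":0,"z":0,"rx":0,"ry":0,"rz":0,"jaw":4.5},{"x":0,"y":0,"z":0,"rx":0,"ry":0,"rz":0,"jaw":4.5},{"x":0,"y":0,"z":0,"rx":0,"ry":0,"rz":0,"jaw":4.5},{"x":0,"y":0,"z":0,"rx":0,"ry":0,"rz":0,"jaw":4.5}]}}

```text
clock: 6.8
tool_pos: [0.4707, -0.1426, 0.2371]
eef_rot: [0.121, 0.993, -0.0, -0.001]
contact_force: [-0.8, 0.0, -7.6]
opening: 0.597
finger_force: 25.0
```

Run:
```python
from h import *
import pickle
d={n:snapshot(n) for n in("wrist","top")}; pickle.dump(d,open("s3.pkl","wb")); st=get_state()
print({k:np.round(v,4) for k,v in st.items() if k in("q","tool_pos","eef_rot","contact_force","moment","clock","opening")})
M=R.from_quat(st["eef_rot"]).as_matrix();print(np.round(M,3))
t=d["top"]["img"]
c=np.zeros((600,800,3),np.uint8)
c[:300,:480]=cv2.resize(d["wrist"]["img"],(480,300),interpolation=cv2.INTER_AREA)
c[:,480:800]=cv2.resize(t[170:290,233:297],(320,600),interpolation=cv2.INTER_CUBIC)
c[300:600,:480]=cv2.resize(t[140:290,220:460],(480,300))
cv2.imwrite("pics/f.png",c[:,:,::-1])
```

```text
{'clock': np.float64(6.9), 'q': array([ 0.7571,  0.6754, -0.922 ,  1.9506,  0.7052,  0.8765,  0.7874]), 'tool_pos': array([ 0.471 , -0.1425,  0.2374]), 'eef_rot': array([ 1.206e-01,  9.927e-01, -0.000e+00, -3.000e-04]), 'contact_force': array([ 0.1169,  0.9014, -6.9472]), 'moment': array([ 0.0562, -0.1318, -0.0675]), 'opening': np.float64(0.5945)}
[[-0.971  0.239 -0.001]
 [ 0.239  0.971  0.   ]
 [ 0.001 -0.    -1.   ]]
```

View pics/f.png

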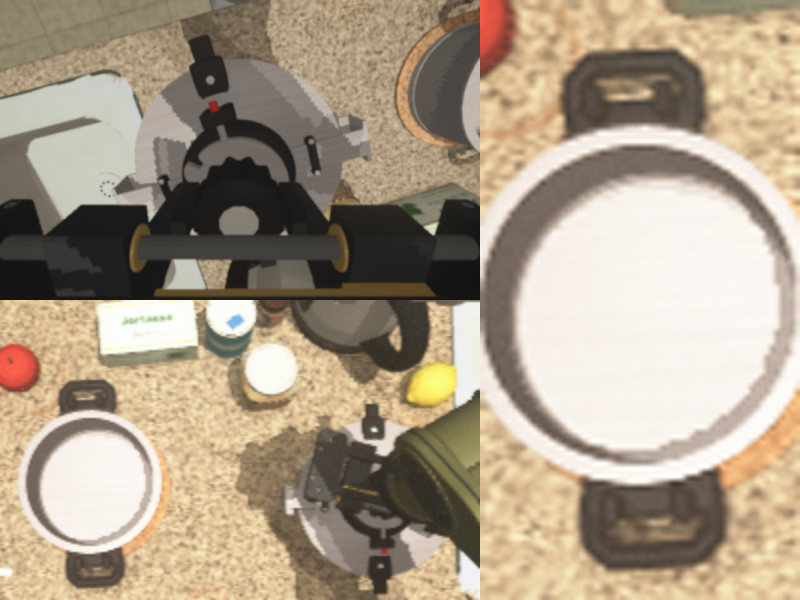

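The composite shows the lid held level. In the wrist panel its catch-side tab tip is at full-image pixel (267,56). In the top view the lid tab tips are at (406,193) and (410.5,284). The pot handle ends are at (263.6,180) and (267.2,283.6), and the rim centre is at (265,231.1).

Run:
```python
from h import *
import pickle
d=pickle.load(open("s3.pkl","rb")); t=d["top"];w=d["wrist"]
yaw=lambda v:np.arctan2(v[1],v[0])
def rep(n,a,b): print(n,np.round((a+b)/2,4),"yaw",round(yaw(a-b),4),"len",round(np.linalg.norm(a-b),4))
rep("pot",onz(t,263.6,180,.1),onz(t,267.2,283.6,.1)); print(onz(t,265,231.1,.11))
rep("lidtop",onz(t,406,202-9,.18),onz(t,410.5,284,.18))
tip=onz(w,267,56,.178+.006);hole=onz(w,281,107,.178+.01);T=np.array([.471,-.1425,.18])
for p in(tip,hole): print("wrist yaw",yaw((T-p)),np.linalg.norm((T-p)[:2]))
# red end masks
for n,s in d.items():
    h=cv2.cvtColor(s["img"],cv2.COLOR_RGB2HSV); m=((h[...,0]<8)|(h[...,0]>172))&(h[...,1]>140)&(h[...,2]>90)
    k,l,st,c=cv2.connectedComponentsWithStats(m.astype(np.uint8)); print(n,[(np.round(c[i],1).tolist(),int(st[i,4])) for i in range(1,k) if st[i,4]>4])
# pot rim: bright ring fit
g=cv2.cvtColor(t["img"],cv2.COLOR_RGB2HSV); m=((g[...,1]<40)&(g[...,2]>150)).astype(np.uint8); m[:,:215]=0;m[:,320:]=0;m[:185]=0;m[285:]=0
cs=max(cv2.findContours(m,cv2.RETR_EXTERNAL,cv2.CHAIN_APPROX_NONE)[0],key=cv2.contourArea)
e=cv2.fitEllipse(cv2.convexHull(cs)); print("rim",e,onz(t,*e[0],.11))
```

```text
pot [0.4879 0.1878 0.1   ] yaw 0.0689 len 0.2529
[0.48678503 0.18754184 0.11      ]
lidtop [ 0.4717 -0.1433  0.18  ] yaw 0.0417 len 0.2049
wrist yaw 0.024582471320451417 0.10386332139808635
wrist yaw 0.026360915702065155 0.07660880730974526
wrist [([284.8, 141.7], 146)]
top [([227.2, 173.3], 419), ([411.5, 265.0], 6)]
rim ((264.4609375, 230.44097900390625), (70.99459075927734, 71.98417663574219), 43.77145004272461) [0.48835238 0.18889666 0.11      ]
```

Call:
{"op": "send_rows", "data": {"motion": [{"x":0.2,"y":1,"z":0,"rx":0,"ry":0,"rz":0,"jaw":4.5},{"x":0.4,"y":2,"z":0,"rx":0,"ry":0,"rz":0,"jaw":4.5},{"x":0.6,"y":3,"z":0,"rx":0,"ry":0,"rz":0,"jaw":4.5},{"x":0.6,"y":3,"z":0,"rx":0,"ry":0,"rz":0,"jaw":4.5},{"x":0.6,"y":3,"z":0,"rx":0,"ry":0,"rz":0,"jaw":4.5}]}}

```text
clock: 7.4
tool_pos: [0.4765, -0.0183, 0.2379]
eef_rot: [0.12, 0.993, 0.0, 0.0]
contact_force: [0.7, 0.2, -7.0]
opening: 0.595
finger_force: 25.0
```

Call:
{"op": "send_rows", "data": {"motion": [{"x":0.6,"y":3,"z":0,"rx":0,"ry":0,"rz":0,"jaw":4.5},{"x":0.6,"y":3,"z":0,"rx":0,"ry":0,"rz":0,"jaw":4.5},{"x":0.6,"y":3,"z":0,"rx":0,"ry":0,"rz":0,"jaw":4.5},{"x":0.6,"y":3,"z":0,"rx":0,"ry":0,"rz":0,"jaw":4.5},{"x":0.6,"y":3,"z":0,"rx":0,"ry":0,"rz":0,"jaw":4.5}]}}

```text
clock: 7.9
tool_pos: [0.4828, 0.1346, 0.2378]
eef_rot: [0.12, 0.993, 0.0, -0.0]
contact_force: [1.5, -1.7, -5.6]
opening: 0.594
finger_force: 25.0
```

Call:
{"op": "send_rows", "data": {"motion": [{"x":0.6,"y":3,"z":0,"rx":0,"ry":0,"rz":0,"jaw":4.5},{"x":0.3,"y":1.5,"z":0,"rx":0,"ry":0,"rz":0,"jaw":4.5},{"x":0,"y":1,"z":0,"rx":0,"ry":0,"rz":0,"jaw":4.5},{"x":0,"y":0,"z":0,"rx":0,"ry":0,"rz":-0.035,"jaw":4.5},{"x":0,"y":0,"z":0,"rx":0,"ry":0,"rz":0,"jaw":4.5}]}}

```text
clock: 8.4
tool_pos: [0.4876, 0.1868, 0.2373]
eef_rot: [0.103, 0.995, -0.001, -0.0]
contact_force: [0.5, 0.0, -7.1]
opening: 0.598
finger_force: 25.0
```

Call:
{"op": "send_rows", "data": {"motion": [{"x":0,"y":0,"z":0,"rx":0,"ry":0,"rz":0,"jaw":4.5},{"x":0,"y":0,"z":0,"rx":0,"ry":0,"rz":0,"jaw":4.5},{"x":0,"y":0,"z":0,"rx":0,"ry":0,"rz":0,"jaw":4.5},{"x":0,"y":0,"z":0,"rx":0,"ry":0,"rz":0,"jaw":4.5},{"x":0,"y":0,"z":0,"rx":0,"ry":0,"rz":0,"jaw":4.5}]}}

```text
clock: 8.9
tool_pos: [0.4879, 0.1878, 0.2377]
eef_rot: [0.103, 0.995, -0.0, 0.0]
contact_force: [-0.4, -0.4, -6.0]
opening: 0.598
finger_force: 25.0
```

Run:
```python
from h import *
import pickle
d={n:snapshot(n) for n in("wrist","top","side")}; pickle.dump(d,open("s4.pkl","wb")); st=get_state()
print({k:np.round(v,4) for k,v in st.items() if k in("q","tool_pos","eef_rot","contact_force","moment","clock","opening")})
M=R.from_quat(st["eef_rot"]).as_matrix();print(np.round(M,3), M.T@(np.array([.4878,.188,0])-st["tool_pos"])*100)
c=np.zeros((600,800,3),np.uint8)
c[:300,:480]=cv2.resize(d["wrist"]["img"],(480,300),interpolation=cv2.INTER_AREA)
c[:,480:800]=cv2.resize(d["top"]["img"][170:290,233:297],(320,600),interpolation=cv2.INTER_CUBIC)
c[300:600,:480]=cv2.resize(d["side"]["img"][130:230,215:375],(480,300),interpolation=cv2.INTER_CUBIC)
cv2.imwrite("pics/g.png",c[:,:,::-1])
```

```text
{'clock': np.float64(9.05), 'q': array([ 0.0605,  0.6975, -0.8754,  1.8662,  0.6772,  0.9061,  0.2211]), 'tool_pos': array([0.4878, 0.1879, 0.2377]), 'eef_rot': array([ 0.1032,  0.9947, -0.    ,  0.    ]), 'contact_force': array([-0.3877, -0.315 , -5.4834]), 'moment': array([ 0.0849, -0.1307, -0.0053]), 'opening': np.float64(0.5957)}
[[-0.979  0.205  0.   ]
 [ 0.205  0.979 -0.   ]
 [-0.    -0.    -1.   ]] [3.50975792e-03 7.17976525e-03 2.37721752e+01]
```

View pics/g.png

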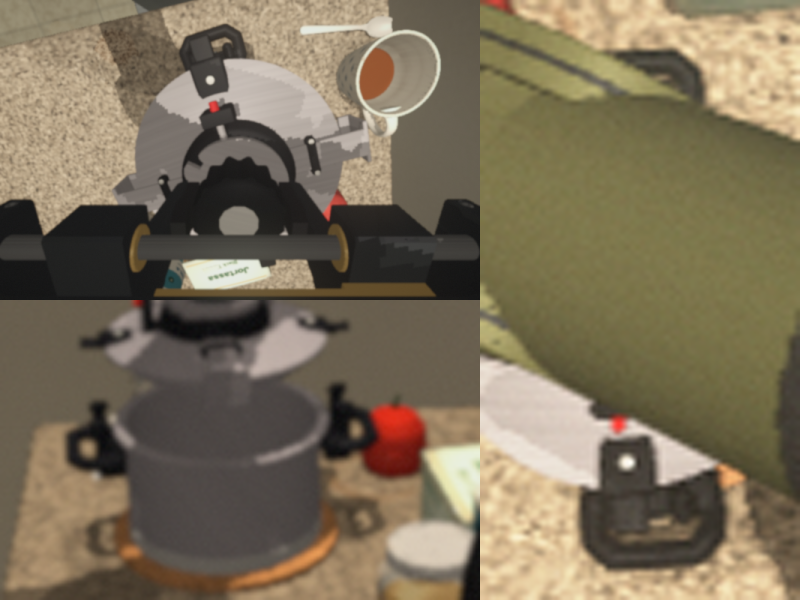

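The wrist panel shows the catch-side tab over the loop handle: hole at full-image (280,107), loop outer edge near (281,40). In the top view the tab hole is at (262.4,262.4), red end at (260.8,255). The side panel shows the lid level above the pot, ears standing up on both handles.

Run:
```python
from h import *
import pickle
d=pickle.load(open("s4.pkl","rb")); t=d["top"];w=d["wrist"]; T=np.array([.4878,.1879,0])
def rep(n,p): v=(T-p)[:2]; print(n,np.round(p,4),"yaw",round(np.arctan2(v[1],v[0]),4),"r",round(np.hypot(*v),4))
rep("hole w",onz(w,280,107,.188)); rep("hole t",onz(t,262.4,262.4,.188)); rep("loop w",onz(w,281,40,.1))
for n,s in(("w",w),("t",t)):
    h=cv2.cvtColor(s["img"],cv2.COLOR_RGB2HSV); m=((h[...,0]<8)|(h[...,0]>172))&(h[...,1]>140)&(h[...,2]>90)
    k,l,st,c=cv2.connectedComponentsWithStats(m.astype(np.uint8))
    for i in range(1,k):
        if st[i,4]>4: print(st[i,4],c[i]); rep("red "+n,onz(s,*c[i],.21))
for p in [(-.128,0,-.01),(-.098,.012,.014),(-.098,-.012,.014),(-.128,.03,-.01),(-.128,-.03,-.01)]:
    q=np.array([.4878,.188,.11])+R.from_euler("z",.068).apply(p); print(p,"wrist px (in f-scale)",np.round(np.array(px(w,q))*.75,1))
c=cv2.resize(w["img"][20:180,200:420],None,fx=3.6,fy=3.6,interpolation=cv2.INTER_CUBIC); cv2.imwrite("pics/h.png",c[:,:,::-1])
```

```text
hole w [0.4116 0.1826 0.188 ] yaw 0.0695 r 0.0764
hole t [0.4104 0.1819 0.188 ] yaw 0.0775 r 0.0776
loop w [0.3652 0.1848 0.1   ] yaw 0.0257 r 0.1226
154 [284.96103896 142.47402597]
red w [0.4285 0.1835 0.21  ] yaw 0.0735 r 0.0595
400 [445.5    273.1375]
red w [0.5204 0.2563 0.21  ] yaw -2.0161 r 0.0757
95 [229.27368421 165.77894737]
red t [0.623  0.2609 0.21  ] yaw -2.6467 r 0.1536
7 [260.28571429 253.85714286]
red t [0.4284 0.1845 0.21  ] yaw 0.0567 r 0.0595
(-0.128, 0, -0.01) wrist px (in f-scale) [204.3  25.8]
(-0.098, 0.012, 0.014) wrist px (in f-scale) [222.7  51.1]
(-0.098, -0.012, 0.014) wrist px (in f-scale) [198.9  58.4]
(-0.128, 0.03, -0.01) wrist px (in f-scale) [232.6  16.8]
(-0.128, -0.03, -0.01) wrist px (in f-scale) [176.6  34.5]
```

View pics/h.png

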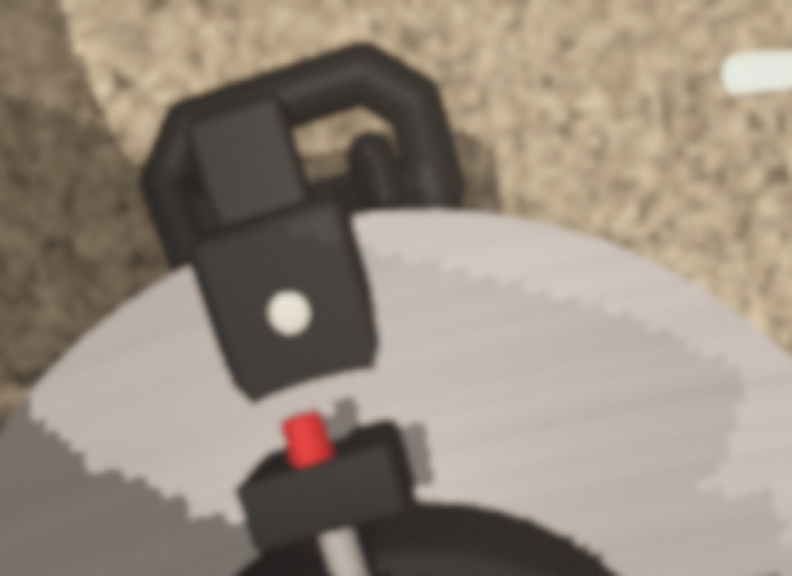

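The close-up shows the right ear's top at crop (372,140), the tab beside it with its hole at (290,312), and the red end at (307,440). From the ear, the lid's yaw is about 0.015 rad too far counter-clockwise, so I correct that and descend.

Call:
{"op": "send_rows", "data": {"motion": [{"x":0,"y":0,"z":1,"rx":0,"ry":0,"rz":0.015,"jaw":4.5},{"x":0,"y":0,"z":1.2,"rx":0,"ry":0,"rz":0,"jaw":4.5},{"x":0,"y":0,"z":1.2,"rx":0,"ry":0,"rz":0,"jaw":4.5},{"x":0,"y":0,"z":0.8,"rx":0,"ry":0,"rz":0,"jaw":4.5},{"x":0,"y":0,"z":0.3,"rx":0,"ry":0,"rz":0,"jaw":4.5}]}}

```text
clock: 9.55
tool_pos: [0.4872, 0.1875, 0.1912]
eef_rot: [0.111, 0.994, -0.001, -0.001]
contact_force: [-0.4, -1.0, -7.0]
opening: 0.597
finger_force: 25.0
```

Call:
{"op": "send_rows", "data": {"motion": [{"x":0,"y":0,"z":0.25,"rx":0,"ry":0,"rz":0,"jaw":4.5},{"x":0,"y":0,"z":0.25,"rx":0,"ry":0,"rz":0,"jaw":4.5},{"x":0,"y":0,"z":0.2,"rx":0,"ry":0,"rz":0,"jaw":4.5},{"x":0,"y":0,"z":0.1,"rx":0,"ry":0,"rz":0,"jaw":4.5},{"x":0,"y":0,"z":0,"rx":0,"ry":0,"rz":0,"jaw":4.5}]}}

```text
clock: 10.05
tool_pos: [0.4878, 0.1879, 0.1847]
eef_rot: [0.111, 0.994, -0.0, 0.0]
contact_force: [-0.9, 0.7, -6.7]
opening: 0.594
finger_force: 25.0
```

Call:
{"op": "send_rows", "data": {"motion": [{"x":0,"y":0,"z":0.2,"rx":0,"ry":0,"rz":0,"jaw":4.5},{"x":0,"y":0,"z":0.15,"rx":0,"ry":0,"rz":0,"jaw":4.5},{"x":0,"y":0,"z":0.15,"rx":0,"ry":0,"rz":0,"jaw":4.5},{"x":0,"y":0,"z":0.1,"rx":0,"ry":0,"rz":0,"jaw":4.5},{"x":0,"y":0,"z":0,"rx":0,"ry":0,"rz":0,"jaw":4.5}]}}

```text
clock: 10.55
tool_pos: [0.4877, 0.1879, 0.1785]
eef_rot: [0.111, 0.994, -0.0, -0.0]
contact_force: [-0.5, -0.6, -5.6]
opening: 0.591
finger_force: 25.0
```

Call:
{"op": "send_rows", "data": {"motion": [{"x":0,"y":0,"z":0.1,"rx":0,"ry":0,"rz":0,"jaw":4.5},{"x":0,"y":0,"z":0.1,"rx":0,"ry":0,"rz":0,"jaw":4.5},{"x":0,"y":0,"z":0.1,"rx":0,"ry":0,"rz":0,"jaw":4.5},{"x":0,"y":0,"z":0.1,"rx":0,"ry":0,"rz":0,"jaw":4.5},{"x":0,"y":0,"z":0,"rx":0,"ry":0,"rz":0,"jaw":4.5}]}}

```text
clock: 11.05
tool_pos: [0.4877, 0.1879, 0.1746]
eef_rot: [0.111, 0.994, -0.0, -0.0]
contact_force: [0.2, -0.0, -6.8]
opening: 0.596
finger_force: 25.0
```

Call:
{"op": "send_rows", "data": {"motion": [{"x":0,"y":0,"z":0.1,"rx":0,"ry":0,"rz":0,"jaw":4.5},{"x":0,"y":0,"z":0.1,"rx":0,"ry":0,"rz":0,"jaw":4.5},{"x":0,"y":0,"z":0.1,"rx":0,"ry":0,"rz":0,"jaw":4.5},{"x":0,"y":0,"z":0.05,"rx":0,"ry":0,"rz":0,"jaw":4.5},{"x":0,"y":0,"z":0,"rx":0,"ry":0,"rz":0,"jaw":4.5}]}}

```text
clock: 11.55
tool_pos: [0.4879, 0.188, 0.1712]
eef_rot: [0.111, 0.994, -0.0, 0.0]
contact_force: [0.4, 0.9, -6.2]
opening: 0.597
finger_force: 25.0
```

Call:
{"op": "send_rows", "data": {"motion": [{"x":0,"y":0,"z":0.05,"rx":0,"ry":0,"rz":0,"jaw":4.5},{"x":0,"y":0,"z":0.05,"rx":0,"ry":0,"rz":0,"jaw":4.5},{"x":0,"y":0,"z":0.05,"rx":0,"ry":0,"rz":0,"jaw":4.5},{"x":0,"y":0,"z":0,"rx":0,"ry":0,"rz":0,"jaw":4.5},{"x":0,"y":0,"z":0,"rx":0,"ry":0,"rz":0,"jaw":4.5}]}}

```text
clock: 12.05
tool_pos: [0.488, 0.1881, 0.1698]
eef_rot: [0.111, 0.994, 0.0, 0.0]
contact_force: [1.4, 0.6, -5.3]
opening: 0.598
finger_force: 25.0
```

Call:
{"op": "send_rows", "data": {"motion": [{"x":0,"y":0,"z":0.05,"rx":0,"ry":0,"rz":0,"jaw":4.5},{"x":0,"y":0,"z":0.05,"rx":0,"ry":0,"rz":0,"jaw":4.5},{"x":0,"y":0,"z":0,"rx":0,"ry":0,"rz":0,"jaw":4.5},{"x":0,"y":0,"z":0,"rx":0,"ry":0,"rz":0,"jaw":4.5},{"x":0,"y":0,"z":0,"rx":0,"ry":0,"rz":0,"jaw":4.5}]}}

```text
clock: 12.55
tool_pos: [0.4881, 0.1881, 0.1691]
eef_rot: [0.111, 0.994, 0.0, 0.0]
contact_force: [0.5, -1.6, 2.2]
opening: 0.595
finger_force: 25.0
```

Run:
```python
from h import *
for i in range(1):
    st=get_state(); print({k:np.round(v,4) for k,v in st.items() if k in("q","tool_pos","contact_force","moment","clock")})
```

```text
{'clock': np.float64(12.55), 'q': array([ 0.0028,  0.7847, -0.7828,  1.933 ,  0.8011,  0.7677,  0.1003]), 'tool_pos': array([0.4881, 0.1881, 0.1691]), 'contact_force': array([ 0.4804, -1.5588,  2.2039]), 'moment': array([-0.192 , -0.364 , -0.0204])}
```

Call:
{"op": "send_rows", "data": {"motion": [{"x":0,"y":0,"z":0.04,"rx":0,"ry":0,"rz":0.05,"jaw":4.5},{"x":0,"y":0,"z":0,"rx":0,"ry":0,"rz":0.1,"jaw":4.5},{"x":0,"y":0,"z":0,"rx":0,"ry":0,"rz":0.1,"jaw":4.5},{"x":0,"y":0,"z":0,"rx":0,"ry":0,"rz":0.1,"jaw":4.5},{"x":0,"y":0,"z":0,"rx":0,"ry":0,"rz":0.05,"jaw":4.5}]}}

```text
clock: 13.05
tool_pos: [0.4883, 0.1884, 0.1691]
eef_rot: [0.307, 0.952, 0.0, 0.001]
contact_force: [1.0, -1.3, 4.5]
opening: 0.592
finger_force: 25.0
```

```bash
cat > r.py <<'E'
from h import *
st=get_state(); x=R.from_quat(st["eef_rot"]).as_matrix()[:,0]
print("yaw",round(np.arctan2(x[1],x[0])%6.2832,3),np.round(st["tool_pos"],4),np.round(st["contact_force"],1),"m",np.round(st["moment"],3),"q7",np.round(st["q"][6],2),"op",st["opening"],st["clock"])
E
python3 r.py
python3 - <<'E'
from h import *
import pickle
s=snapshot("wrist");pickle.dump(s,open("s5.pkl","wb"))
h=cv2.cvtColor(s["img"],cv2.COLOR_RGB2HSV); m=((h[...,0]<8)|(h[...,0]>172))&(h[...,1]>140)&(h[...,2]>90)
k,l,st,c=cv2.connectedComponentsWithStats(m.astype(np.uint8)); print([(np.round(c[i],1).tolist(),int(st[i,4])) for i in range(1,k) if st[i,4]>4])
E
```

```text
yaw 2.517 [0.4883 0.1884 0.1691] [ 1.  -1.3  4.5] m [-0.382 -0.321  0.029] q7 -0.23 op 0.5917802760570355 13.05
[([242.7, 163.7], 138), ([510.7, 246.2], 3792), ([419.4, 260.8], 118)]
```

```bash
cat >> r.py <<'E'
s=snapshot("wrist")
h=cv2.cvtColor(s["img"],cv2.COLOR_RGB2HSV); m=((h[...,0]<8)|(h[...,0]>172))&(h[...,1]>140)&(h[...,2]>90)
k,l,q,c=cv2.connectedComponentsWithStats(m.astype(np.uint8))
for i in range(1,k):
    p=onz(s,*c[i],.142)-st["tool_pos"]; r=np.hypot(*p[:2])
    if q[i,4]>4 and r<.075: print("red",np.round(c[i],1),q[i,4],"r",round(r,4),"yaw",round(np.arctan2(-p[1],-p[0]),3))
E
python3 r.py
```

```text
yaw 2.516 [0.4883 0.1884 0.1691] [ 0.7 -0.3  4.4] m [-0.249 -0.174 -0.156] q7 -0.23 op 0.5934946596900419 13.1
red [242.6 163.9] 139 r 0.0606 yaw 0.072
red [419.4 260.6] 117 r 0.0579 yaw -2.359
```

Call:
{"op": "send_rows", "data": {"motion": [{"x":0,"y":0,"z":0,"rx":0,"ry":0,"rz":0.025,"jaw":4.5},{"x":0,"y":0,"z":0,"rx":0,"ry":0,"rz":0.025,"jaw":4.5},{"x":0,"y":0,"z":0,"rx":0,"ry":0,"rz":0.025,"jaw":4.5},{"x":0,"y":0,"z":0,"rx":0,"ry":0,"rz":0.025,"jaw":4.5},{"x":0,"y":0,"z":0,"rx":0,"ry":0,"rz":0.02,"jaw":4.5}]}}

```text
clock: 13.65
tool_pos: [0.4883, 0.1884, 0.1691]
eef_rot: [0.362, 0.932, 0.001, 0.001]
contact_force: [0.5, -1.2, 6.7]
opening: 0.599
finger_force: 25.0
```

```bash
python3 r.py
```

```text
yaw 2.401 [0.4883 0.1884 0.1691] [ 0.5 -1.2  6.7] m [-0.427 -0.192  0.119] q7 -0.32 op 0.5994737409335444 13.65
red [232.5 172.1] 162 r 0.0613 yaw 0.073
red [422.5 250.1] 113 r 0.0582 yaw -2.359
```

Call:
{"op": "send_rows", "data": {"motion": [{"x":0,"y":0,"z":0,"rx":0,"ry":0,"rz":0.025,"jaw":4.5},{"x":0,"y":0,"z":0,"rx":0,"ry":0,"rz":0.025,"jaw":4.5},{"x":0,"y":0,"z":0,"rx":0,"ry":0,"rz":0.025,"jaw":4.5},{"x":0,"y":0,"z":0,"rx":0,"ry":0,"rz":0.025,"jaw":4.5},{"x":0,"y":0,"z":0,"rx":0,"ry":0,"rz":0,"jaw":4.5}]}}

```text
clock: 14.2
tool_pos: [0.4883, 0.1885, 0.1691]
eef_rot: [0.408, 0.913, 0.001, 0.0]
contact_force: [1.5, -0.7, 8.0]
opening: 0.593
finger_force: 25.0
```

```bash
python3 r.py
```

```text
yaw 2.3 [0.4883 0.1885 0.1691] [ 1.5 -0.7  8. ] m [-0.448 -0.183 -0.336] q7 -0.39 op 0.5927926118969468 14.2
red [226.4 181.4] 130 r 0.0609 yaw 0.074
red [423.7 240.6] 114 r 0.0581 yaw -2.36
```

```bash
cat >> r.py <<'E'
ms=[]
for i in range(4): snapshot("wrist"); ms.append(get_state()["moment"][2])
print("mz",np.round(ms,3))
E
python3 r.py
```

```text
yaw 2.3 [0.4883 0.1885 0.1691] [-0.1 -0.8  4.5] m [-0.18  -0.098 -0.255] q7 -0.39 op 0.594303715529216 14.25
red [226.3 181.2] 136 r 0.061 yaw 0.073
red [423.9 240.6] 112 r 0.0582 yaw -2.36
mz [-0.208 -0.241 -0.309 -0.22 ]
```

Call:
{"op": "send_rows", "data": {"motion": [{"x":0,"y":0,"z":0,"rx":0,"ry":0,"rz":0.02,"jaw":4.5},{"x":0,"y":0,"z":0,"rx":0,"ry":0,"rz":0.02,"jaw":4.5},{"x":0,"y":0,"z":0,"rx":0,"ry":0,"rz":0.02,"jaw":4.5},{"x":0,"y":0,"z":0,"rx":0,"ry":0,"rz":0.02,"jaw":4.5},{"x":0,"y":0,"z":0,"rx":0,"ry":0,"rz":0.02,"jaw":4.5}]}}

```text
clock: 15.0
tool_pos: [0.4883, 0.1885, 0.1691]
eef_rot: [0.453, 0.891, 0.001, 0.001]
contact_force: [0.6, -1.4, 6.8]
opening: 0.597
finger_force: 25.0
```

```bash
python3 r.py
```

```text
yaw 2.201 [0.4883 0.1885 0.1691] [ 0.6 -1.4  6.8] m [-0.293 -0.202  0.047] q7 -0.47 op 0.596792736450405 15.0
red [224.2 193. ] 21 r 0.0588 yaw 0.081
red [424.4 231.1] 115 r 0.0583 yaw -2.361
mz [-0.061 -0.018 -0.061 -0.066]
```

Run:
```python
from h import *
s=snapshot("wrist"); c=cv2.resize(s["img"][120:280,130:330],None,fx=3.5,fy=3.5,interpolation=cv2.INTER_CUBIC); cv2.imwrite("pics/i.png",c[:,:,::-1])
```

```text
(no output)
```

View pics/i.png

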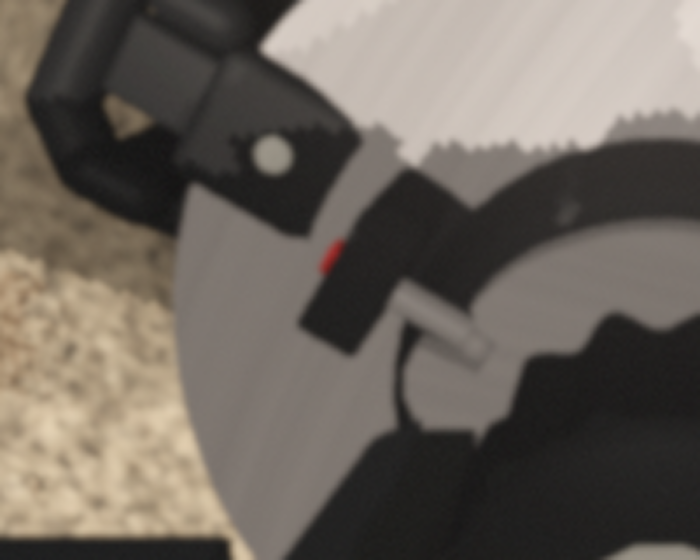

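The picture shows the red end almost flush with the guide at crop (333,258) and unobstructed, so the catch has dropped most or all of the way. I'll creep on in small steps to feel it lodge.

Call:
{"op": "send_rows", "data": {"motion": [{"x":0,"y":0,"z":0,"rx":0,"ry":0,"rz":0.01,"jaw":4.5},{"x":0,"y":0,"z":0,"rx":0,"ry":0,"rz":0.01,"jaw":4.5},{"x":0,"y":0,"z":0,"rx":0,"ry":0,"rz":0.01,"jaw":4.5},{"x":0,"y":0,"z":0,"rx":0,"ry":0,"rz":0,"jaw":4.5},{"x":0,"y":0,"z":0,"rx":0,"ry":0,"rz":0,"jaw":4.5}]}}

```text
clock: 15.8
tool_pos: [0.4883, 0.1885, 0.1691]
eef_rot: [0.466, 0.885, 0.001, 0.0]
contact_force: [-0.0, -1.0, 6.0]
opening: 0.597
finger_force: 25.0
```

```bash
python3 r.py
```

```text
yaw 2.171 [0.4883 0.1885 0.1691] [-0. -1.  6.] m [-0.311 -0.133  0.027] q7 -0.49 op 0.597362118134147 15.8
red [222.8 195.6] 18 r 0.0588 yaw 0.079
red [424.3 228.2] 116 r 0.0584 yaw -2.362
mz [-0.033 -0.026  0.017 -0.044]
```

Call:
{"op": "send_rows", "data": {"motion": [{"x":0,"y":0,"z":0,"rx":0,"ry":0,"rz":0.01,"jaw":4.5},{"x":0,"y":0,"z":0,"rx":0,"ry":0,"rz":0.01,"jaw":4.5},{"x":0,"y":0,"z":0,"rx":0,"ry":0,"rz":0,"jaw":4.5},{"x":0,"y":0,"z":0,"rx":0,"ry":0,"rz":0,"jaw":4.5},{"x":0,"y":0,"z":0,"rx":0,"ry":0,"rz":0,"jaw":4.5}]}}

```text
clock: 16.55
tool_pos: [0.4883, 0.1885, 0.1691]
eef_rot: [0.475, 0.88, 0.001, 0.0]
contact_force: [-0.1, -0.3, 6.3]
opening: 0.594
finger_force: 25.0
```

```bash
python3 r.py
```

```text
yaw 2.151 [0.4883 0.1885 0.1691] [-0.1 -0.3  6.3] m [-0.315 -0.17   0.008] q7 -0.51 op 0.5938235629526307 16.55
red [221.9 197.4] 20 r 0.0589 yaw 0.08
red [424.2 226.3] 119 r 0.0584 yaw -2.362
mz [ 0.041 -0.03   0.018  0.044]
```

Call:
{"op": "send_rows", "data": {"motion": [{"x":0,"y":0,"z":0,"rx":0,"ry":0,"rz":0.01,"jaw":4.5},{"x":0,"y":0,"z":0,"rx":0,"ry":0,"rz":0.01,"jaw":4.5},{"x":0,"y":0,"z":0,"rx":0,"ry":0,"rz":0,"jaw":4.5},{"x":0,"y":0,"z":0,"rx":0,"ry":0,"rz":0,"jaw":4.5},{"x":0,"y":0,"z":0,"rx":0,"ry":0,"rz":0,"jaw":4.5}]}}

```text
clock: 17.3
tool_pos: [0.4883, 0.1884, 0.1691]
eef_rot: [0.484, 0.875, 0.001, 0.001]
contact_force: [0.5, -0.5, 6.7]
opening: 0.597
finger_force: 25.0
```

```bash
python3 r.py
```

```text
yaw 2.132 [0.4883 0.1884 0.1691] [ 0.5 -0.5  6.7] m [-0.373 -0.231  0.195] q7 -0.52 op 0.5968963412297801 17.3
red [221.  199.2] 20 r 0.0589 yaw 0.081
red [424.2 224.3] 118 r 0.0585 yaw -2.361
mz [0.176 0.218 0.183 0.196]
```

Call:
{"op": "send_rows", "data": {"motion": [{"x":0,"y":0,"z":0,"rx":0,"ry":0,"rz":0,"jaw":6},{"x":0,"y":0,"z":0,"rx":0,"ry":0,"rz":0,"jaw":7},{"x":0,"y":0,"z":0,"rx":0,"ry":0,"rz":0,"jaw":8},{"x":0,"y":0,"z":0,"rx":0,"ry":0,"rz":0,"jaw":8.5},{"x":0,"y":0,"z":0,"rx":0,"ry":0,"rz":0,"jaw":8.5}]}}

```text
clock: 18.05
tool_pos: [0.4876, 0.188, 0.1681]
eef_rot: [0.484, 0.875, -0.0, -0.0]
contact_force: [-0.0, 0.2, 1.1]
opening: 0.969
finger_force: 0.0
```

Call:
{"op": "send_rows", "data": {"motion": [{"x":0,"y":0,"z":-1,"rx":0,"ry":0,"rz":0,"jaw":8.5},{"x":0,"y":0,"z":-1.5,"rx":0,"ry":0,"rz":0,"jaw":8.5},{"x":0,"y":0,"z":-2,"rx":0,"ry":0,"rz":0,"jaw":8.5},{"x":0,"y":0,"z":-2,"rx":0,"ry":0,"rz":0,"jaw":8.5},{"x":0,"y":0,"z":-1.5,"rx":0,"ry":0,"rz":0,"jaw":8.5}]}}

```text
clock: 18.55
tool_pos: [0.488, 0.1883, 0.2502]
eef_rot: [0.484, 0.875, 0.001, 0.0]
contact_force: [-0.6, -0.2, -0.5]
opening: 0.966
finger_force: 0.0
```

Call:
{"op": "send_rows", "data": {"motion": [{"x":0,"y":0,"z":0,"rx":0,"ry":0,"rz":0,"jaw":8.5},{"x":0,"y":0,"z":0,"rx":0,"ry":0,"rz":0,"jaw":8.5},{"x":0,"y":0,"z":0,"rx":0,"ry":0,"rz":0,"jaw":8.5},{"x":0,"y":0,"z":0,"rx":0,"ry":0,"rz":0,"jaw":8.5},{"x":0,"y":0,"z":0,"rx":0,"ry":0,"rz":0,"jaw":8.5}]}}

```text
clock: 19.05
tool_pos: [0.4875, 0.1878, 0.2477]
eef_rot: [0.484, 0.875, -0.0, -0.0]
contact_force: [1.2, -0.3, -0.9]
opening: 0.965
finger_force: 0.0
```

```bash
python3 r.py
```

```text
yaw 2.13 [0.4875 0.1878 0.2477] [ 1.2 -0.3 -0.9] m [-0.078 -0.124  0.014] q7 -0.42 op 0.9650899161024595 19.05
red [252.7 166. ] 6 r 0.0578 yaw 0.06
red [394.6 185. ] 47 r 0.0597 yaw -2.369
mz [ 0.016  0.043  0.012 -0.014]
```

```bash
python3 -c "
from plant import *
print(finish_job())"
```

```text
the job is handed in; nothing more can be done
None
```

The pressure cooker is closed: the lid is seated on the pot, and I turned the knob clockwise until the catch dropped in and I felt the stop (about 0.2 N m). The gripper then let go and moved clear; I handed the job in at about 19 s, but `finish_job()` gave no verdict.

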